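Draw out the candle tray by one hole and hold its lock pin home

TASK

Swing the little red candle cabinet's door wide open by its brass handle, about square to the front. Then pull up the lock plunger on top by its black and yellow knob, slide the candle tray out towards the door side to the next (middle) hole and let the pin go fully home there. Finish with the gripper still holding the knob, the pin fully home and the door still open; leave the candles, jar, cup, spoon and bottle where they are.

Things in the scene. Friction and masses are not known exactly. Their poses are not given: they have to be found in the camera images.
- cabinet: Fixed red candle cabinet, 220 deep (x) x 150 wide (y) x 150 high; origin at the centre of its underside; its -x axis points out of the door side, roughly towards the robot. On its dark top a steel strip (z 150 to 160, 26 wide) runs along x at y = 0 with three 12 mm square holes at x = -30, -65, -100 (the first is under the plunger).
- door (a joint): Door angle (rad): 0 closed, grows as it swings open to 1.8. Light hinge friction, stays where left. It may start slightly ajar. At 1.57 it stands square to the cabinet front.
- door_handle (a point): Grip point of the door handle, a free-standing upright brass bar 10 mm thick, whose upper end is 15 mm above this point (end at 140 above the table) and is free of its mounts for 30 mm below this point; the bar stands 35 mm (centre line) off the red door panel, 30 mm of clear gap. x axis: normal to the door panel, -x away from it.
- door_hinge (a point): Point on the upright hinge axis of the door (cabinet's left front edge seen from the robot), at the height of the handle point. The handle circles it at 131 mm radius; opening turns the door clockwise seen from above.
- tray (a joint): How far the pull-out tray of candles, its bracket and its plunger are out (m): 0 = pin in the first hole (as it starts), 0.035 = over the next hole, 0.070 = the last hole; it slides along the cabinet's -x with about 2 N friction. The seated pin has about 2 mm play each way.
- plunger (a joint): Lift of the spring-loaded lock plunger (m): 0 = pin fully home in a hole, 0.010 and more = pin tip clear of the strip, 0.014 = upper stop. The spring pushes the pin down with 3.6 N at 0 and 7.8 N at 0.014. The pin is 8 mm thick with a round tip; let down between holes it rides on the strip and drops in at a hole.
- knob: The plunger's knob: black grip 22 mm diameter, 24 tall, with a yellow cap 28 mm diameter, 8 tall on top. Origin on its axis at the pin's tip; the cap's top is 80 above the origin, the grip from 48 to 72. Below it is the dark plunger housing (28 x 52), 12 mm beneath the knob when the pin is home. It moves with tray and plunger.
- knob_grip (a point): Middle of the knob's black grip, on its axis; 210 mm above the table with the pin home.
- hole1 (a point): Centre, at the strip's top face, of the next hole (the middle of the three), where the pin must go.
- tray_front (a point): Middle of the top edge of the tray's wooden front, 65 above the table; behind the closed door at the start.
- tealight_a: Loose red tealight candle, 38 mm diameter, 17 tall, standing on the cabinet's top at the rear; origin under its centre. Leave alone.
- tealight_b: Second loose red tealight on the cabinet's top, same size. Leave alone.
- tealight_c: Third loose red tealight, on the table to the left. Leave alone.
- jar: Amber glass jar, 60 mm diameter, 85 tall, to the left of the cabinet; origin under its centre. Leave alone.
- cup: Small brass cup, 66 mm diameter, 50 tall, to the right of the cabinet; origin under its centre. Leave alone.
- spoon: Steel spoon, 160 long, lying on the table on the right. Leave alone.
- bottle: White bottle, 60 mm diameter, 130 tall, on the left of the table; origin under its centre. Leave alone.

How it is judged:
By the outcome, as a careful person would: the job done as asked, in the order asked, and still so for the second after the job is handed in, while the arm keeps its last pose, push and grip.
It also fails if it takes over 51 s, if anything falls off the work surface, if the arm or the gripper's body presses on something with over 40 N, if the wrist force passes 120 N, or if a joint passes its speed limit or range.

ROBOT

A 6-joint arm with a two-finger parallel gripper is mounted at the origin on the work surface. World frame = base frame: x ahead of the robot, y to its left, z up, the work surface at z = 0. Lengths are in m, angles in degrees, forces in N, time in s.
With the tool pointing down it reaches from about 0.375 to 0.9 m from the base axis. Payload 3.1 kg.
Tool frame: the origin (TCP) lies on the centre line of the jaws, within the pads' length; the fingertips stand 8 mm ahead of it and the grasp point (between the pads) lies 11 mm behind it; y points along the fingers, x is the direction in which the jaws open and shut, and the axes are right-handed (so a half turn about y gives the same grasp; the last joint's range is limited). The gripper opens to 87 mm and grips with 3 to 60 N. Pads are 19 mm wide; open, the fingers measure 117 mm over their backs; the gripper's body (75 mm by 190 mm) begins 51 mm behind the grasp point.
Start: joints at [-10.227, 30.224, 82.088, -0, 67.689, -10.227], TCP at [0.625, 0, 0.231] pointing down, gripper open.
Joint ranges: [-176.69, 176.69], [-43.24, 126.21], [12.49, 139.97], [-82, 262], [0, 151.66], [-163.58, 163.58]. Speed limits (degrees/s): [159.86, 159.86, 180, 180, 180, 180].

INTERFACE

Orientations are given as a 3x3 rotation matrix whose columns are the frame's x, y, z axes.
In Python, from rig import read_state, imaging, job, spotter gives the robot as it stands.
- The arm moves only by the tool apply_moves, never from a script. Its argument "steps" is a list of rows, each an object of numbers: "x", "y", "z": the shift along the world's x, y, z in mm; "spin": the turn about the world's z in rad. In form: [{"x": .., "y": .., "z": .., "spin": ..}, ...]. A call has 1 to 12 rows; each row shifts and turns the pose as measured when the row begins; what a row does not reach is not made up. A row lasts 1/10 s, in which the tool goes at most 50 mm and 8.59 degrees, less where a joint would pass 70% of its speed; a pose out of reach is approached as far as the arm can. A call is refused whole if a number of a shift passes 50 or a number of a turn 0.15, either way. A call with a gripper value outside its range is refused whole. "grip" is the finger opening in mm, from 0 to 87, set as the call begins (left out, the last holds). The fingers move at their own pace and stop on an object; the grip force is fixed at half the most. Time passes only in rows, so rows that do not move let the fingers close. It gives the time, the measured TCP pose, the force and the opening at its end, in the units of the state.
- read_state(): the state, without advancing time (a new reading comes with each control period).
- imaging.capture(name): name is "scene" or "side" or "wrist"; returns the picture (480x640x3 uint8, red, green, blue); there is no depth.
- imaging.camera_params(name): a dict with "fov_y" (degrees; the focal length in pixels is half the picture's height over the tangent of half this angle, whatever the lens; pixels are square), "cx", "cy" (the principal point, pixels), "dist" ([k1, k2, p1, p2, k3] as OpenCV has them; the pictures are not rectified), "R" (3x3) and "t" (3): a world point X has camera coordinates R X + t. Camera axes: x right, y down, z forward; pixel columns grow to the right and rows downward; lengths in m; the calibration is good to about 2 mm. A picture is of the moment at which its call begins: read the wrist's pose just before it. camera_params takes no time and is no camera call; for the wrist camera it gives the pose at the moment of the call.
- job.hand_in(): hands the job in, once; it reports no verdict.
Trained networks look in the newest picture that a camera, given by its name, has taken for a name from the list of things; names that differ only in an ending like _2 or _b are one class to them, and where a whole thing is asked for, a point or a joint stands for the part that bears it (a point fixed in the world has none). Each returns a list of dicts, best first, with "score" (0 to 1); they miss things now and then, are a little off and sometimes report something else, mostly with a low value. They report only what shows in the picture. A call takes as long as a camera call.
- spotter.cut_out(name, camera): "mask" (480x640 bool, what is visible of it) and "rect" ([left, top, width, height] in pixels, round what is visible of it).
The state is a dict: "time_s": time; "joint_positions": joint angles; "qvel": joint speeds; "tau": joint torques, N m; "position": TCP position; "tcp_rot": TCP orientation; "force": force on the tool from outside, world axes, zero at the start; "moment": the same for the moment, N m; "opening": opening from 0.0 (shut) to 1.0 (fully open).
Only numpy, scipy, OpenCV 4.12 (cv2) and the standard library are available. Lean on these libraries where they do the work, as an engineer would, in place of code of your own. Each camera call takes 0.05 s, during which the arm holds its last target.

## Working session

There is one attempt and no reset: what is moved stays moved. The work goes in short steps, Python scripts to look and compute and a tool call to move; the robot and the scene stay as the last step left them, time stands still between calls to the robot, and variables do not carry over. Pictures are saved under pics/ and viewed, and the job is handed in when it is done.

Besides the shell and the picture viewer there is one more tool, called after ">>>" in YAML: its name, and indented under it one key for each argument. apply_moves: Moves the arm, as the interface text tells. Its arguments: {"type":"object","properties":{"steps":{"type":"array"},"grip":{"type":"number"}},"required":["steps"]}

```bash
mkdir -p pics; cat > h.py <<'E'
from rig import read_state, imaging, job, spotter
import numpy as np, cv2
def K(p):
    f=240/np.tan(np.radians(p['fov_y']/2)); return np.array([[f,0,p['cx']],[0,f,p['cy']],[0,0,1.]])
def proj(p,X):
    R=np.array(p['R']);t=np.array(p['t'])
    o,_=cv2.projectPoints(np.array(X,float).reshape(-1,1,3),cv2.Rodrigues(R)[0],t,K(p),np.array(p['dist'],float)); return o.reshape(-1,2)
def ray(p,uv):
    R=np.array(p['R']);t=np.array(p['t'])
    u=cv2.undistortPoints(np.array(uv,float).reshape(-1,1,2),K(p),np.array(p['dist'],float)).reshape(-1,2)
    d=np.c_[u,np.ones(len(u))]@R; return -R.T@t,d
def onz(p,uv,z):
    c,d=ray(p,uv); return c+d*((z-c[2])/d[:,2])[:,None]
def snap(cam,fn):
    p=imaging.camera_params(cam); im=imaging.capture(cam); cv2.imwrite('pics/'+fn,im[:,:,::-1]); return p,im
E
python3 - <<'E'
from h import *
for c in ['scene','side','wrist']:
    p,im=snap(c,c+'1.png'); print(c,p['fov_y'],p['dist'],-np.array(p['R']).T@np.array(p['t']))
s=read_state(); print(s['time_s'],s['position'],np.round(s['tcp_rot'],3),s['force'],s['opening'])
E
```

```text
scene 54.20147007507969 [-0.04667914  0.          0.          0.          0.        ] [ 1.31973924 -0.33037903  0.8242148 ]
side 52.97626228954834 [-0.0503647  0.         0.         0.         0.       ] [0.20640546 0.73609947 0.88940789]
wrist 61.567633247750955 [-0.02774814  0.          0.          0.          0.        ] [0.62661719 0.07410479 0.38280379]
0.15 [6.24442701e-01 1.36799554e-04 2.29789407e-01] [[ 1.    -0.002 -0.   ]
 [ 0.     0.     1.   ]
 [-0.002 -1.     0.   ]] [-0.35645666  0.15619009 -0.20060012] 0.9994526174726439
```

View pics/scene1.png

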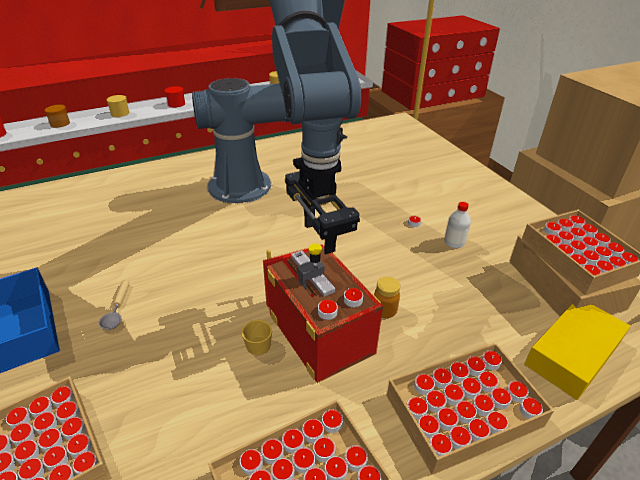

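View pics/side1.png

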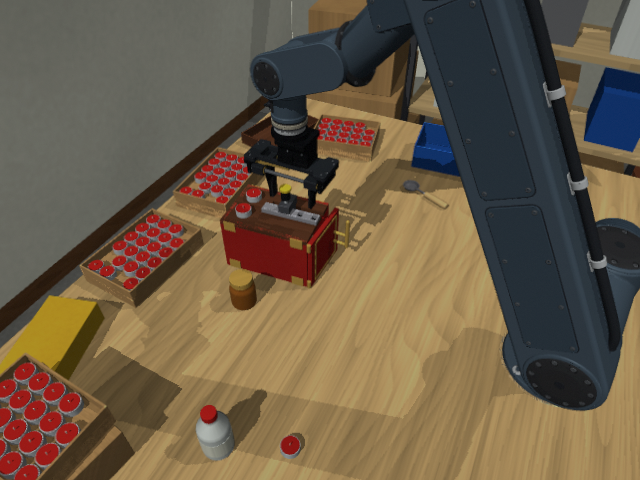

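View pics/wrist1.png

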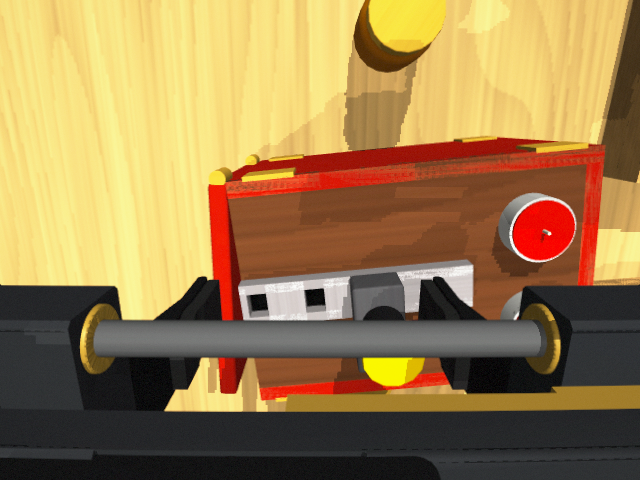

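```bash
python3 - <<'E'
from h import *
pw=imaging.camera_params('wrist')
for n,uv,z in [('h1',(316,297),.16),('h2',(258,302),.16),('rearleft',(603,147),.15),('strip rear up',(473,262),.16),('strip rear lo',(473,300),.16),('stripfront',(240,283),.16),('hinge?',(221,176),.15)]:
    print(n,onz(pw,[uv],z)[0].round(4))
for c in ['scene','side']:
    for n in ['door_handle','knob','cabinet','door']:
        im=imaging.capture(c) if n=='door_handle' else None
        r=spotter.cut_out(n,c)
        print(c,n,[(round(q['score'],2),q['rect'],np.argwhere(q['mask']).mean(0).round(1)[::-1]) for q in r[:2]])
for c,(x,y,w,h) in {'scene':(230,220,180,170),'side':(190,150,180,150)}.items():
    im=cv2.imread(f'pics/{c}1.png')[y:y+h,x:x+w]; cv2.imwrite(f'pics/{c}1z.png',cv2.resize(im,None,fx=4,fy=3.5 if 0 else 3.5,interpolation=cv2.INTER_CUBIC)[:600,:800])
E
```

```text
h1 [ 0.6241 -0.0252  0.16  ]
h2 [ 0.5892 -0.0286  0.16  ]
rearleft [0.7884 0.063  0.15  ]
strip rear up [ 0.7162 -0.003   0.16  ]
strip rear lo [ 0.7188 -0.0272  0.16  ]
stripfront [ 0.5789 -0.0163  0.16  ]
hinge? [0.5693 0.0458 0.15  ]
scene door_handle [(0.57, [260.4, 249.0, 45.6, 54.4], array([274.7, 267.7]))]
scene knob [(0.7, [306.7, 244.0, 16.2, 20.2], array([314.2, 252. ]))]
scene cabinet [(0.64, [261.4, 245.4, 120.1, 138.7], array([320.7, 310. ])), (0.38, [306.4, 244.4, 17.1, 19.9], array([314.4, 251.9]))]
scene door [(0.63, [259.8, 250.4, 48.1, 58.3], array([276.3, 266.3])), (0.33, [259.3, 243.7, 125.4, 140.8], array([320.7, 310.1]))]
side door_handle [(0.62, [308.6, 207.1, 39.0, 78.9], array([325.2, 244.3]))]
side knob [(0.49, [278.0, 181.8, 11.8, 18.9], array([285.2, 191.4])), (0.2, [216.5, 185.9, 134.9, 100.6], array([282.4, 235.9]))]
side cabinet [(0.94, [217.5, 185.5, 132.3, 100.2], array([282.2, 235.6]))]
side door [(0.62, [307.9, 205.3, 42.6, 83.4], array([325.3, 244.8]))]
```

View pics/scene1z.png

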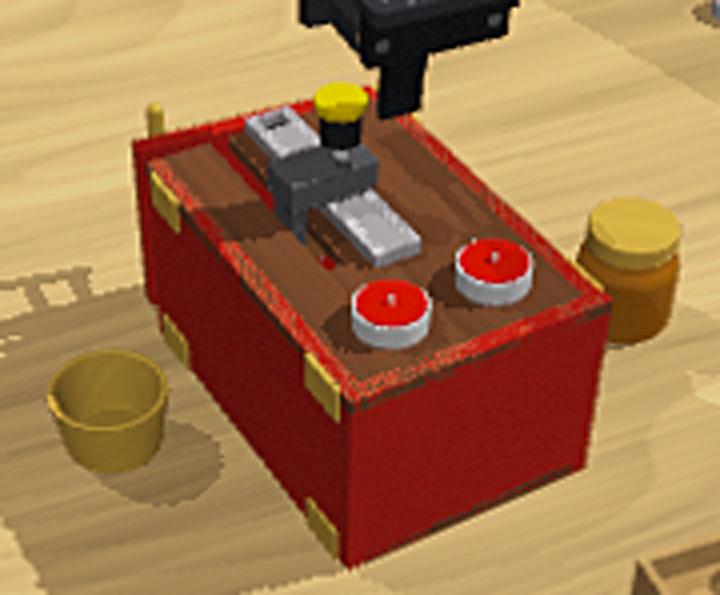

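View pics/side1z.png

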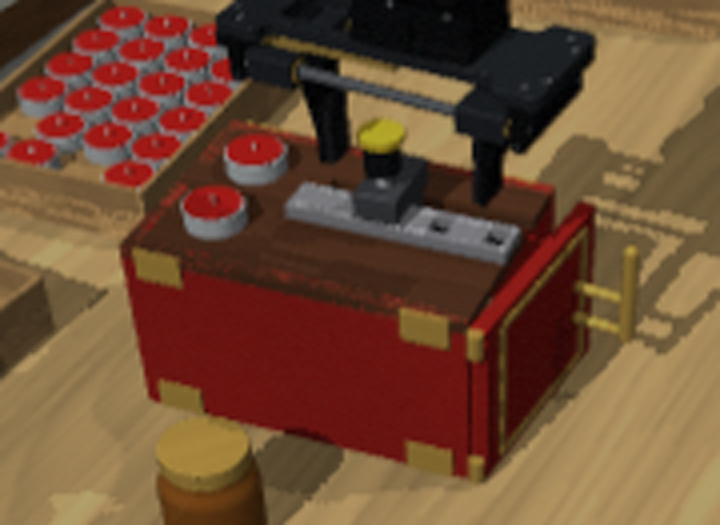

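```bash
python3 - <<'E'
from h import *
ps=imaging.camera_params('side');pc=imaging.camera_params('scene');pw=imaging.camera_params('wrist')
print(onz(ps,[(347.3,221.5),(336.2,209)],.14),onz(pc,[(268.7,250.5)],.14))
A=[];b=[]
for p,uv in((ps,(347.3,221.5)),(pc,(268.7,250.5))):
    c,d=ray(p,[uv]);d=d[0]/np.linalg.norm(d);M=np.eye(3)-np.outer(d,d);A.append(M);b.append(M@c)
print(np.linalg.lstsq(np.vstack(A),np.hstack(b),rcond=None)[0])
print('door top hinge/free corners side',onz(ps,[(308,244.5),(338,209)],.15), onz(ps,[(309.5,246)],.15))
# knob cap top center
print('cap',onz(ps,[(285.2,185.5)],.23),onz(pc,[(315,248.3)],.23))
yaw=np.radians(5.5);u=np.array([np.cos(yaw),np.sin(yaw),0]);v=np.array([-u[1],u[0],0]);C=np.array([.6888,-.019,0])
for cam,p in (('side',ps),('scene',pc),('wrist',pw)):
    im=cv2.imread(f'pics/{cam}1.png')
    P=[C+a*u+b*v+np.array([0,0,z]) for a,b,z in [(-.11,.075,.15),(.11,.075,.15),(.11,-.075,.15),(-.11,-.075,.15),(-.03,0,.23),(-.065,0,.16),(-.1,0,.16)]]
    for q in proj(p,P): cv2.drawMarker(im,tuple(int(round(x)) for x in q),(255,0,255),0,6,1)
    if cam!='wrist':
        x,y,w,h=(190,150,180,150) if cam=='side' else (230,220,180,150)
        im=cv2.resize(im[y:y+h,x:x+w],None,fx=4,fy=4)
    cv2.imwrite(f'pics/ov_{cam}.png',im)
E
```

```text
[[ 0.52047917 -0.07498048  0.14      ]
 [ 0.56348417 -0.10591524  0.14      ]] [[ 0.52410168 -0.07906188  0.14      ]]
[ 0.52143876 -0.07800966  0.1374667 ]
door top hinge/free corners side [[ 0.56360376  0.04646694  0.15      ]
 [ 0.55481847 -0.09660846  0.15      ]] [[0.55843901 0.04929803 0.15      ]]
cap [[ 0.66004966 -0.03024004  0.23      ]] [[ 0.65998773 -0.02510933  0.23      ]]
```

View pics/ov_side.png

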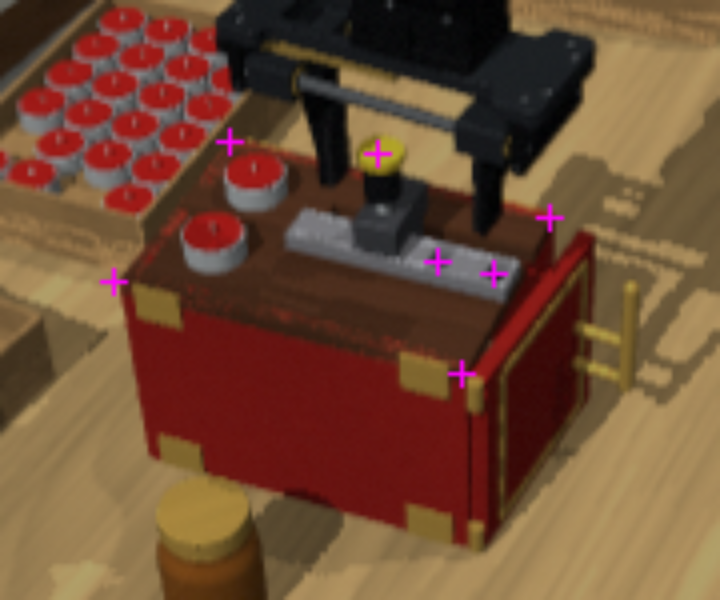

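View pics/ov_scene.png

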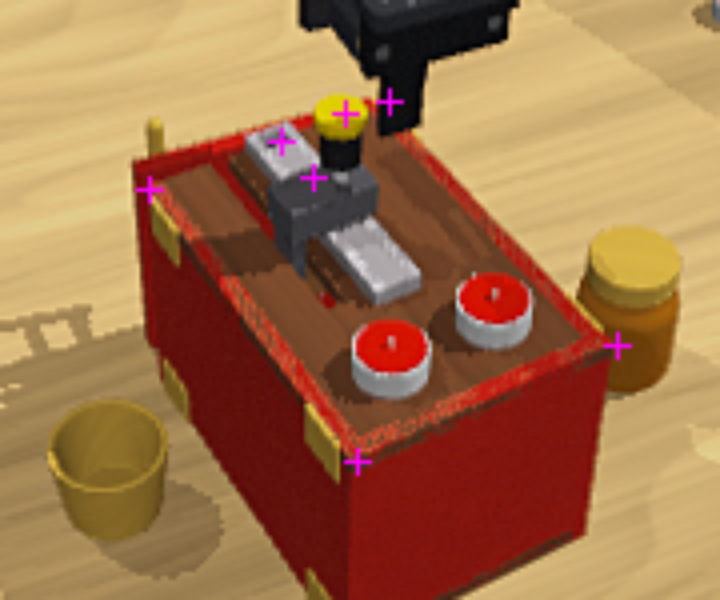

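View pics/ov_wrist.png

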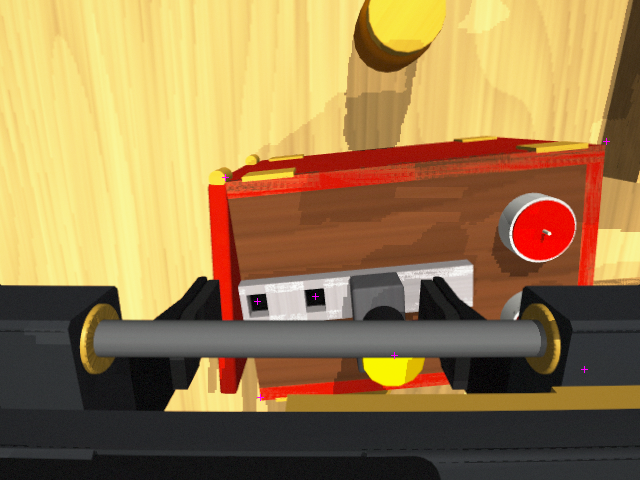

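>>> apply_moves:
  steps:
    - {"z":40}
    - {"z":40}
    - {"x":-20,"y":-10,"spin":0.14}
    - {"x":-20,"y":-10,"spin":0.14}
    - {"x":-20,"y":-10,"spin":0.14}
    - {"x":-20,"y":-10,"spin":0.14}
    - {"x":-20,"y":-10,"spin":0.14}
    - {"x":-20,"y":-10,"spin":0.14}
    - {"spin":0.14}
    - {"spin":0.14}
    - {"spin":0.14}
    - {"spin":0.14}

```text
invalid input at $.steps[0]: expected keys x, y, z, spin
```

```bash
python3 - <<'E'
from h import *
s=read_state(); print(s['time_s'],s['position'],np.round(s['tcp_rot'],3),s['joint_positions'])
p,im=snap('wrist','w2.png'); print(-np.array(p['R']).T@np.array(p['t']))
E
```

```text
0.65 [6.24958750e-01 3.05682335e-05 2.30579251e-01] [[ 1.  0.  0.]
 [-0. -0.  1.]
 [ 0. -1. -0.]] [-1.02278325e+01  3.02199485e+01  8.20890145e+01 -1.01092617e-04
  6.76908790e+01 -1.02255768e+01]
[0.62693912 0.0740482  0.3836877 ]
```

View pics/w2.png

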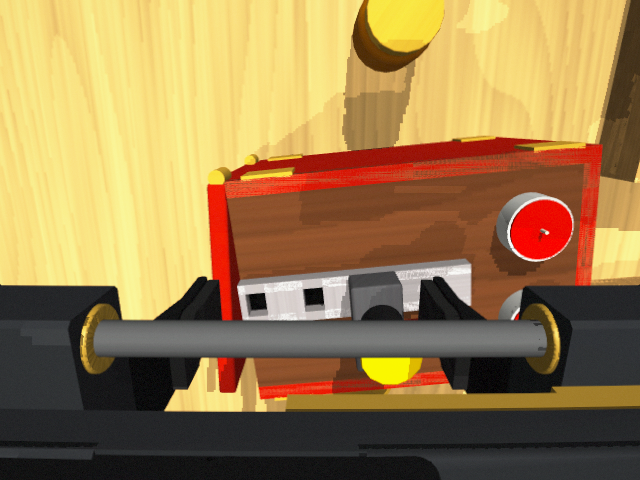

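The row needs all four keys, so the call was refused and the view is unchanged. I'll resend it with every key.

>>> apply_moves:
  steps:
    - {"x":0,"y":0,"z":40,"spin":0}
    - {"x":0,"y":0,"z":40,"spin":0}
    - {"x":-20,"y":-10,"z":0,"spin":0.14}
    - {"x":-20,"y":-10,"z":0,"spin":0.14}
    - {"x":-20,"y":-10,"z":0,"spin":0.14}
    - {"x":-20,"y":-10,"z":0,"spin":0.14}
    - {"x":-20,"y":-10,"z":0,"spin":0.14}
    - {"x":0,"y":-10,"z":0,"spin":0.14}
    - {"x":0,"y":-10,"z":0,"spin":0.14}
    - {"x":0,"y":0,"z":0,"spin":0.14}
    - {"x":0,"y":0,"z":0,"spin":0.14}
    - {"x":0,"y":0,"z":0,"spin":0.14}

```text
time_s: 1.9
position: [0.5201, -0.0721, 0.3147]
tcp_rot: [[0.113, 0.005, -0.994], [0.994, -0.0, 0.113], [0.0, -1.0, -0.005]]
force: [0.1, -0.6, 0.6]
opening: 1.0
```

```bash
python3 - <<'E'
from h import *
s=read_state(); print(s['time_s'],s['position'],np.round(s['tcp_rot'],3),s['joint_positions'])
p,im=snap('wrist','w3.png'); print(-np.array(p['R']).T@np.array(p['t']))
E
```

```text
1.9 [ 0.52007574 -0.07211919  0.31472717] [[ 0.113  0.005 -0.994]
 [ 0.994 -0.     0.113]
 [ 0.    -1.    -0.005]] [-2.01425540e+01  1.69179115e+01  9.02385270e+01  7.74136268e-02
  7.25777323e+01 -1.03679396e+02]
[ 0.44784042 -0.06363117  0.46749641]
```

View pics/w3.png

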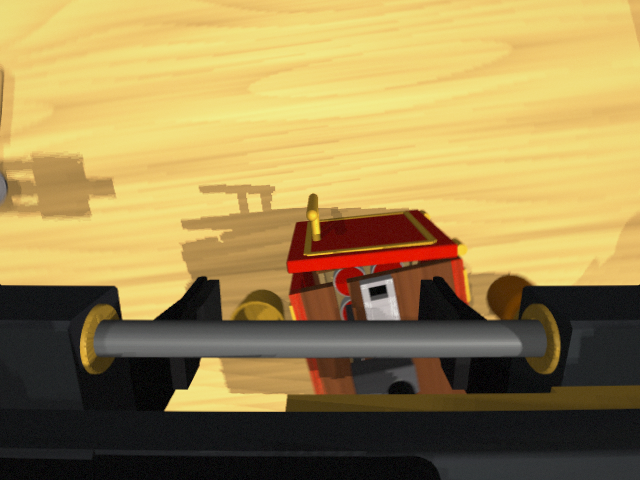

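```bash
python3 - <<'E'
from h import *
p=imaging.camera_params('wrist')
print(proj(p,[(.522,-.077,.14),(.522,-.077,.08),(.5693,.0458,.15)]))
im=cv2.imread('pics/w3.png')[170:290,230:490]; cv2.imwrite('pics/w3z.png',cv2.resize(im,None,fx=3,fy=3))
E
```

```text
[[313.35126037 216.22195526]
 [314.22289828 202.4626181 ]
 [465.62639959 258.35851713]]
```

View pics/w3z.png

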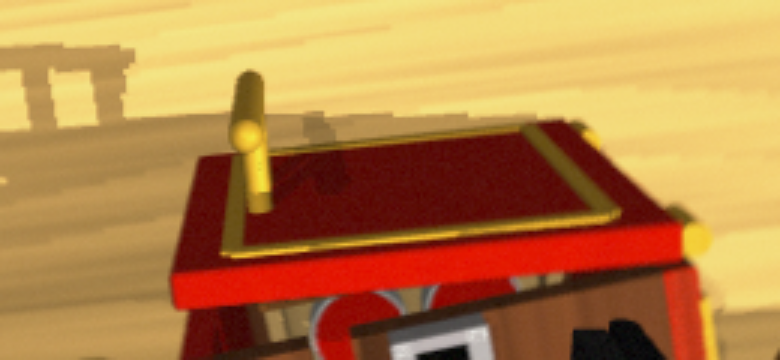

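```bash
python3 - <<'E'
from h import *
p=imaging.camera_params('wrist')
z=lambda a,b:(230+a/3,170+b/3)
print(onz(p,[z(245,135)],.14)); 
for zz in(.145,.15): print(onz(p,[z(172,272),z(678,226),z(174,305),z(690,262),z(695,232)],zz))
E
```

```text
[[ 0.52081233 -0.07827663  0.14      ]]
[[ 0.55678595 -0.10303625  0.145     ]
 [ 0.55870632  0.03952194  0.145     ]
 [ 0.56669492 -0.1037654   0.145     ]
 [ 0.56976365  0.04275752  0.145     ]
 [ 0.56099744  0.04426964  0.145     ]]
[[ 0.55509682 -0.10243003  0.15      ]
 [ 0.55698742  0.03791806  0.15      ]
 [ 0.56485217 -0.10314788  0.15      ]
 [ 0.56787333  0.04110348  0.15      ]
 [ 0.55924301  0.04259216  0.15      ]]
```

>>> apply_moves:
  steps:
    - {"x":1,"y":-6,"z":0,"spin":0.1}
    - {"x":0,"y":0,"z":-30,"spin":0}
    - {"x":0,"y":0,"z":-30,"spin":0}
    - {"x":0,"y":0,"z":-30,"spin":0}
    - {"x":0,"y":0,"z":-30,"spin":0}
    - {"x":0,"y":0,"z":-20,"spin":0}
    - {"x":0,"y":0,"z":0,"spin":0}

```text
time_s: 2.65
position: [0.5229, -0.0788, 0.1734]
tcp_rot: [[0.023, 0.014, -1.0], [1.0, -0.003, 0.023], [-0.003, -1.0, -0.014]]
force: [0.3, -0.0, -0.3]
opening: 1.001
```

```bash
python3 - <<'E'
from h import *
s=read_state(); print(s['time_s'],s['position'],np.round(s['tcp_rot'],3))
p,im=snap('wrist','w4.png'); snap('scene','s4.png')
E
```

```text
2.65 [ 0.52294558 -0.07883813  0.17336679] [[ 0.023  0.014 -1.   ]
 [ 1.    -0.003  0.023]
 [-0.003 -1.    -0.014]]
```

View pics/w4.png

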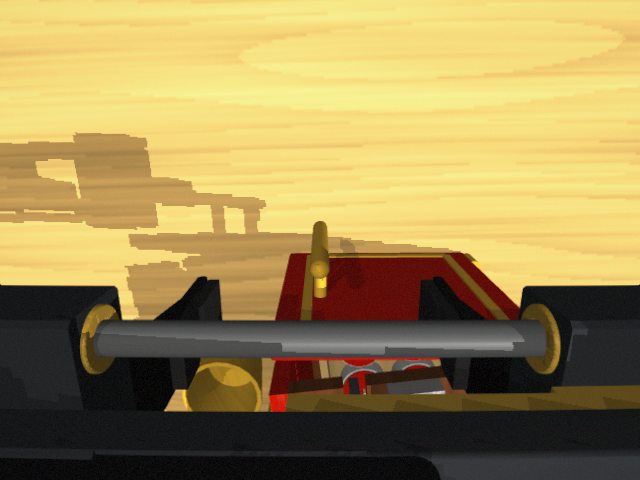

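```bash
python3 - <<'E'
from h import *
p=imaging.camera_params('wrist'); print(onz(p,[(319.5,269)],.14))
E
```

```text
[[ 0.52280933 -0.07932424  0.14      ]]
```

>>> apply_moves:
  steps:
    - {"x":0,"y":0,"z":-20,"spin":0}
    - {"x":-1,"y":0,"z":-20,"spin":0}
    - {"x":0,"y":0,"z":-20,"spin":0}
    - {"x":0,"y":0,"z":0,"spin":0}

```text
time_s: 3.15
position: [0.5303, -0.0816, 0.1218]
tcp_rot: [[0.025, 0.035, -0.999], [1.0, -0.011, 0.025], [-0.01, -0.999, -0.036]]
force: [-0.1, -0.5, 0.5]
opening: 1.001
```

>>> apply_moves:
  steps:
    - {"x":-4,"y":1,"z":-3,"spin":0}
    - {"x":-4,"y":1,"z":-3,"spin":0}
    - {"x":0,"y":0,"z":-3,"spin":0}
    - {"x":0,"y":0,"z":0,"spin":0}

```text
time_s: 3.55
position: [0.525, -0.0806, 0.1174]
tcp_rot: [[0.026, 0.045, -0.999], [1.0, -0.015, 0.025], [-0.014, -0.999, -0.045]]
force: [-0.0, 0.2, 0.5]
opening: 1.0
```

```bash
python3 - <<'E'
from h import *
s=read_state(); print(s['time_s'],s['position'],np.round(s['tcp_rot'],3),s['joint_positions'],s['qvel'])
p,im=snap('wrist','w5.png'); 
E
```

```text
3.55 [ 0.52498174 -0.08057916  0.11735708] [[ 0.026  0.045 -0.999]
 [ 1.    -0.015  0.025]
 [-0.014 -0.999 -0.045]] [ -20.85404163   31.93253713  103.38216466    0.16898861   41.99841133
 -109.50377357] [ 0.06171312 -1.15281654  0.00991419 -0.02527001  0.32456292  0.06237644]
```

View pics/w5.png

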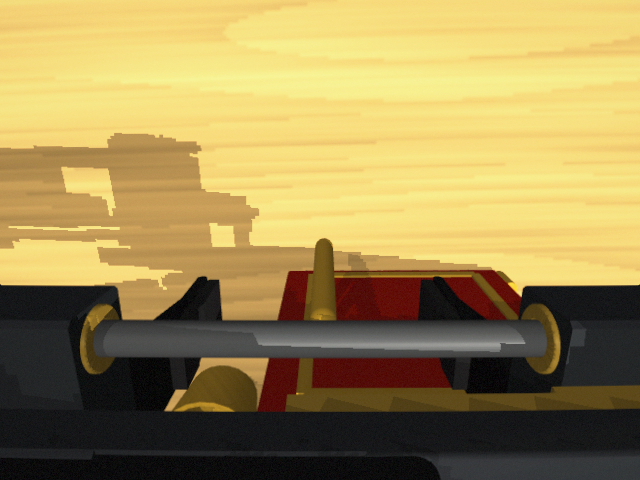

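>>> apply_moves:
  grip: 0
  steps:
    - {"x":-4,"y":2,"z":-2,"spin":0}
    - {"x":0,"y":0,"z":0,"spin":0}
    - {"x":0,"y":0,"z":0,"spin":0}
    - {"x":0,"y":0,"z":0,"spin":0}
    - {"x":0,"y":0,"z":0,"spin":0}
    - {"x":0,"y":0,"z":0,"spin":0}
    - {"x":0,"y":0,"z":0,"spin":0}
    - {"x":0,"y":0,"z":0,"spin":0}
    - {"x":0,"y":0,"z":0,"spin":0}
    - {"x":0,"y":0,"z":0,"spin":0}

```text
time_s: 4.6
position: [0.5215, -0.0787, 0.1159]
tcp_rot: [[0.026, 0.046, -0.999], [1.0, -0.015, 0.025], [-0.014, -0.999, -0.047]]
force: [-0.5, -0.2, -0.3]
opening: 0.172
```

```bash
python3 - <<'E'
from h import *
p,im=snap('wrist','w6.png'); 
E
```

```text
(no output)
```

View pics/w6.png

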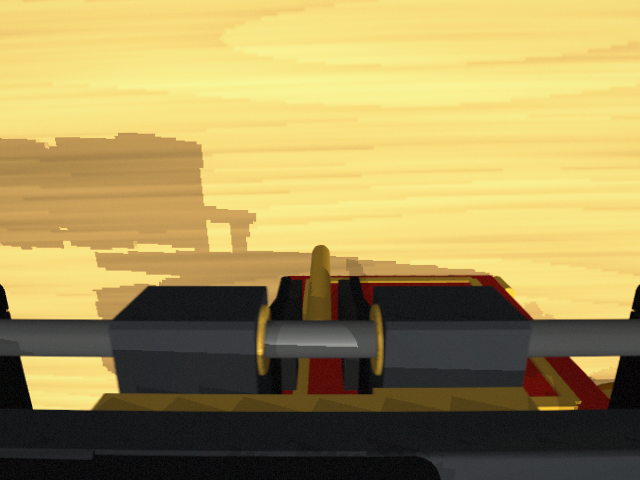

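>>> apply_moves:
  steps:
    - {"x":0,"y":0,"z":0,"spin":0}
    - {"x":0,"y":0,"z":0,"spin":0}
    - {"x":0,"y":0,"z":0,"spin":0}
    - {"x":0,"y":0,"z":0,"spin":0}

```text
time_s: 5.05
position: [0.5214, -0.0791, 0.1159]
tcp_rot: [[0.027, 0.046, -0.999], [1.0, -0.016, 0.026], [-0.014, -0.999, -0.046]]
force: [0.3, -0.6, -1.2]
opening: 0.106
```

```bash
cat > arc.py <<'E'
from h import *
import sys
H=np.array([.563,.045]); R=.131
s=read_state(); P=s['position'][:2]; v=np.array(P)-H; a=np.arctan2(v[1],v[0])%(2*np.pi)
jaw=np.arctan2(s['tcp_rot'][1][0],s['tcp_rot'][0][0])
print('r',np.linalg.norm(v),'angle',np.degrees(a),'target 167.4; jaw',np.degrees(jaw),'jaw-a',np.degrees(jaw-a),s['force'],s['opening'])
n=int(sys.argv[1]);st=float(sys.argv[2]);c=np.array(P)
for i in range(1,n+1):
    q=H+R*np.array([np.cos(a-i*st),np.sin(a-i*st)]); print((1000*(q-c)).round(1)); c=q
E
python3 arc.py 8 .07
```

```text
r 0.13087817755738257 angle 251.44878906754008 target 167.4; jaw 88.47961900328443 jaw-a -162.96917006425565 [ 0.34308124 -0.55502972 -1.24260698] 0.10643213889288976
[-8.6  3.1]
[-8.3  3.8]
[-8.1  4.4]
[-7.7  4.9]
[-7.4  5.5]
[-7.  6.]
[-6.5  6.4]
[-6.1  6.9]
```

>>> apply_moves:
  steps:
    - {"x":-8.6,"y":3.1,"z":0,"spin":-0.07}
    - {"x":-8.3,"y":3.8,"z":0,"spin":-0.07}
    - {"x":-8.1,"y":4.4,"z":0,"spin":-0.07}
    - {"x":-7.7,"y":4.9,"z":0,"spin":-0.07}

```text
time_s: 5.45
position: [0.4906, -0.0619, 0.1159]
tcp_rot: [[0.314, 0.045, -0.948], [0.949, -0.027, 0.313], [-0.012, -0.999, -0.051]]
force: [1.8, 2.3, -1.8]
opening: 0.104
```

```bash
python3 arc.py 8 .07
```

```text
r 0.12912679141481953 angle 235.87835015310506 target 167.4; jaw 71.70633437958348 jaw-a -164.1720157735216 [ 1.77331611  2.25671297 -1.80670826] 0.10386011156755388
[-8.5  3.9]
[-7.   5.9]
[-6.6  6.4]
[-6.1  6.8]
[-5.6  7.2]
[-5.1  7.6]
[-4.6  8. ]
[-4.   8.3]
```

>>> apply_moves:
  steps:
    - {"x":-7.5,"y":5.2,"z":0,"spin":-0.06}
    - {"x":-7.0,"y":5.9,"z":0,"spin":-0.07}
    - {"x":-6.6,"y":6.4,"z":0,"spin":-0.07}
    - {"x":-6.1,"y":6.8,"z":0,"spin":-0.07}
    - {"x":-5.6,"y":7.2,"z":0,"spin":-0.07}
    - {"x":-5.1,"y":7.6,"z":0,"spin":-0.07}

```text
time_s: 6.05
position: [0.4544, -0.0197, 0.1159]
tcp_rot: [[0.68, 0.037, -0.732], [0.733, -0.043, 0.679], [-0.006, -0.998, -0.057]]
force: [1.7, 0.5, -1.5]
opening: 0.106
```

```bash
python3 arc.py 8 .07
```

```text
r 0.12646549243795266 angle 210.78380342915625 target 167.4; jaw 47.121550127944715 jaw-a -163.66225330121154 [ 1.69362038  0.52101082 -1.52416742] 0.1055012140313891
[-8.3  5.7]
[-3.8  8.3]
[-3.2  8.6]
[-2.6  8.8]
[-2.   8.9]
[-1.4  9.1]
[-0.8  9.1]
[-0.1  9.2]
```

```bash
sed -i 's/H=np.array.*; R/H=np.array([.5695,.043]); R/' arc.py; python3 arc.py 10 .07
```

```text
r 0.131123158679339 angle 208.57882772766519 target 167.4; jaw 47.121550127944715 jaw-a -161.45727759972047 [ 1.69362038  0.52101082 -1.52416742] 0.1055012140313891
[-4.   8.3]
[-3.5  8.5]
[-2.9  8.7]
[-2.3  8.9]
[-1.7  9. ]
[-1.   9.1]
[-0.4  9.2]
[0.2 9.2]
[0.9 9.1]
[1.5 9. ]
```

>>> apply_moves:
  steps:
    - {"x":-4.0,"y":8.3,"z":0,"spin":-0.07}
    - {"x":-3.5,"y":8.5,"z":0,"spin":-0.07}
    - {"x":-2.9,"y":8.7,"z":0,"spin":-0.07}
    - {"x":-2.3,"y":8.9,"z":0,"spin":-0.07}
    - {"x":-1.7,"y":9.0,"z":0,"spin":-0.07}
    - {"x":-1.0,"y":9.1,"z":0,"spin":-0.07}

```text
time_s: 6.65
position: [0.4389, 0.0357, 0.1159]
tcp_rot: [[0.927, 0.018, -0.376], [0.376, -0.054, 0.925], [-0.003, -0.998, -0.057]]
force: [1.5, -0.5, -2.4]
opening: 0.102
```

```bash
python3 arc.py 6 .07
```

```text
r 0.13076489059683913 angle 183.2153245087619 target 167.4; jaw 22.090679547530293 jaw-a -161.12464496123164 [ 1.45838035 -0.49786206 -2.43064956] 0.10186678195497038
[-0.4  9.2]
[0.4 9.2]
[1.1 9.1]
[1.7 9. ]
[2.3 8.9]
[3.  8.7]
```

>>> apply_moves:
  steps:
    - {"x":-0.2,"y":9.2,"z":0,"spin":-0.07}
    - {"x":0.4,"y":9.2,"z":0,"spin":-0.07}
    - {"x":1.1,"y":9.1,"z":0,"spin":-0.07}
    - {"x":1.7,"y":9.0,"z":0,"spin":-0.07}
    - {"x":1.5,"y":5,"z":0,"spin":-0.04}
    - {"x":0,"y":0,"z":0,"spin":0}

```text
time_s: 7.25
position: [0.4446, 0.0807, 0.1159]
tcp_rot: [[0.999, 0.002, -0.054], [0.054, -0.057, 0.997], [-0.001, -0.998, -0.057]]
force: [0.4, 0.2, 0.0]
opening: 0.105
```

```bash
python3 arc.py 1 .07; python3 - <<'E'
from h import *
snap('wrist','w7.png'); snap('scene','s7.png');snap('side','d7.png')
E
```

```text
r 0.13040644258593298 angle 163.2175870827001 target 167.4; jaw 3.08823727395617 jaw-a -160.1293498087439 [0.40806218 0.16490414 0.04082042] 0.10532402455359381
[2.4 8.9]
```

View pics/w7.png

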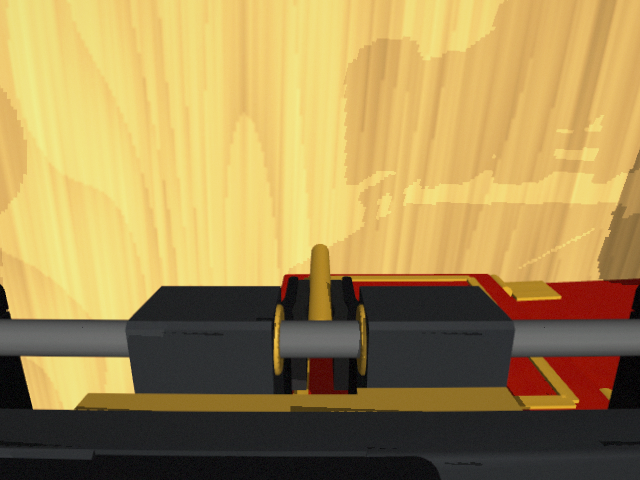

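View pics/d7.png

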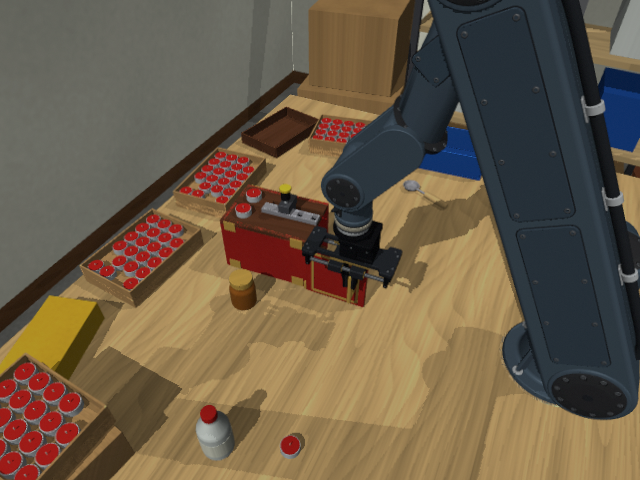

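View pics/s7.png

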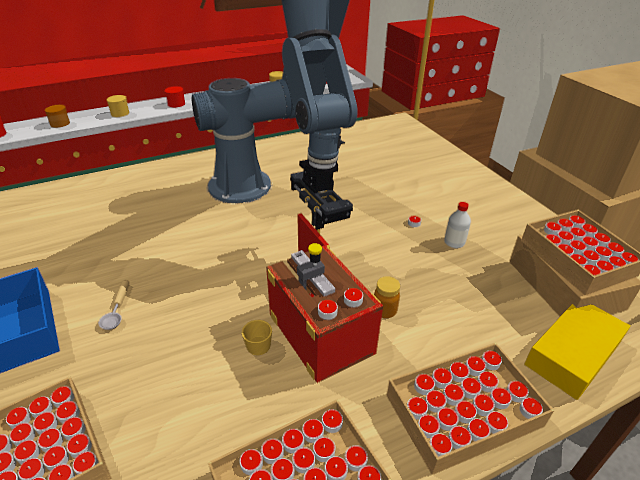

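>>> apply_moves:
  grip: 60
  steps:
    - {"x":0,"y":0,"z":0,"spin":0}
    - {"x":0,"y":0,"z":0,"spin":0}
    - {"x":0,"y":0,"z":0,"spin":0}
    - {"x":0,"y":0,"z":0,"spin":0}
    - {"x":0,"y":0,"z":0,"spin":0}
    - {"x":0,"y":0,"z":15,"spin":0}
    - {"x":0,"y":0,"z":25,"spin":0}
    - {"x":0,"y":0,"z":30,"spin":0}
    - {"x":0,"y":0,"z":30,"spin":0}
    - {"x":0,"y":0,"z":30,"spin":0}
    - {"x":0,"y":0,"z":30,"spin":0}
    - {"x":0,"y":0,"z":0,"spin":0}

```text
time_s: 8.6
position: [0.4417, 0.0784, 0.2811]
tcp_rot: [[0.999, -0.003, -0.053], [0.053, -0.057, 0.997], [-0.006, -0.998, -0.057]]
force: [0.4, 0.0, 1.0]
opening: 0.689
```

```bash
python3 - <<'E'
from h import *
p,im=snap('wrist','w8.png'); snap('side','d8.png')
E
```

```text
(no output)
```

View pics/w8.png

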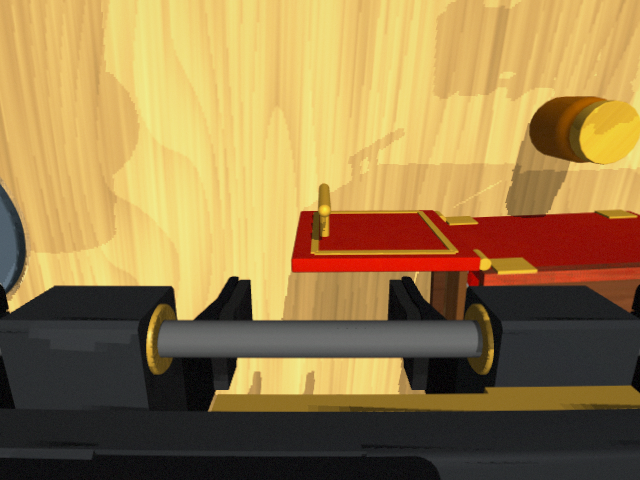

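View pics/d8.png

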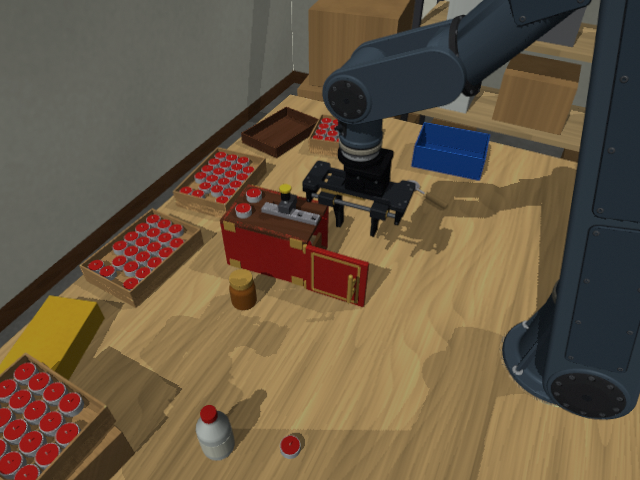

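```bash
python3 - <<'E'
from h import *
p=imaging.camera_params('wrist')
a=onz(p,[(293,262),(475,258),(293,270),(480,270),(324,211)],.148); print(a.round(4))
d=a[1]-a[0]; print(np.degrees(np.arctan2(d[1],d[0])))
b=onz(p,[(470,285),(640,279)],.15); d=b[1]-b[0]; print(b,np.degrees(np.arctan2(d[1],d[0])))
E
```

```text
[[0.4213 0.0454 0.148 ]
 [0.5562 0.0565 0.148 ]
 [0.4215 0.0389 0.148 ]
 [0.5616 0.0471 0.148 ]
 [0.4421 0.086  0.148 ]]
4.721165216438906
[[0.55546711 0.03530935 0.15      ]
 [0.68414088 0.0475121  0.15      ]] 5.4174285043369395
```

>>> apply_moves:
  steps:
    - {"x":25,"y":-15,"z":0,"spin":0.01}
    - {"x":25,"y":-15,"z":0,"spin":0.01}
    - {"x":25,"y":-15,"z":0,"spin":0.01}
    - {"x":25,"y":-15,"z":0,"spin":0.01}
    - {"x":25,"y":-15,"z":0,"spin":0}
    - {"x":25,"y":-15,"z":0,"spin":0}
    - {"x":25,"y":-15,"z":0,"spin":0}
    - {"x":25,"y":-15,"z":0,"spin":0}
    - {"x":10,"y":-15,"z":0,"spin":0}
    - {"x":0,"y":0,"z":0,"spin":0}

```text
time_s: 9.7
position: [0.643, -0.0607, 0.2556]
tcp_rot: [[0.994, -0.05, -0.098], [0.096, -0.05, 0.994], [-0.055, -0.997, -0.045]]
force: [-0.7, 0.3, 0.2]
opening: 0.689
```

```bash
python3 - <<'E'
from h import *
p,im=snap('wrist','w9.png')
for n in ['knob']:
    print([(q['score'],q['rect']) for q in spotter.cut_out(n,'wrist')])
E
```

```text
[(0.66, [328.8, 174.8, 65.2, 64.4]), (0.38, [272.6, 159.2, 152.7, 92.1])]
```

View pics/w9.png

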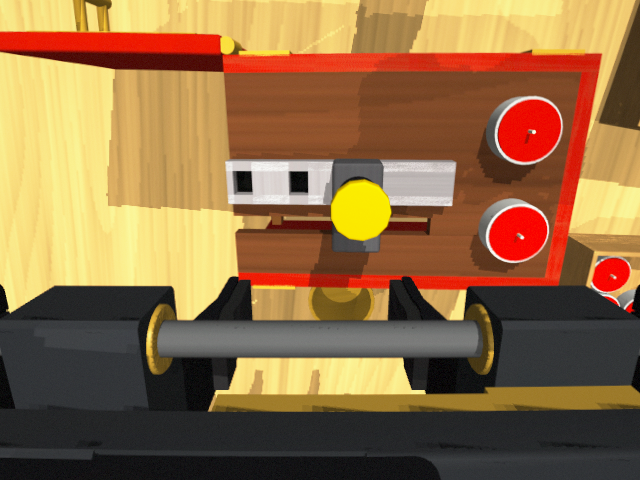

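```bash
python3 - <<'E'
from h import *
p=imaging.camera_params('wrist'); s=read_state()
print(onz(p,[(361,209.5)],.230),onz(p,[(299,181.5),(243.5,181.5)],.16), s['position'],s['force'],s['qvel'])
E
```

```text
[[ 0.65673274 -0.02042485  0.23      ]] [[ 0.62174052 -0.02420249  0.16      ]
 [ 0.58724698 -0.02792706  0.16      ]] [ 0.64130983 -0.05852227  0.25607534] [ 0.2144445  -0.39738887 -0.03055397] [ 1.05399054 -1.78514963  0.49074442  0.12636452  0.22080614 -0.04674113]
```

>>> apply_moves:
  steps:
    - {"x":4,"y":4,"z":3,"spin":0}
    - {"x":4,"y":4,"z":3,"spin":0}
    - {"x":4,"y":4,"z":3,"spin":0}
    - {"x":4,"y":4,"z":3,"spin":0}
    - {"x":4,"y":4,"z":3,"spin":0}
    - {"x":4,"y":4,"z":3,"spin":0}
    - {"x":4,"y":4,"z":0,"spin":0}
    - {"x":4,"y":4,"z":0,"spin":0}
    - {"x":0,"y":0,"z":0,"spin":0}

```text
time_s: 10.7
position: [0.6732, -0.0188, 0.2779]
tcp_rot: [[0.993, -0.051, -0.104], [0.102, -0.047, 0.994], [-0.055, -0.998, -0.042]]
force: [0.4, -0.3, -1.0]
opening: 0.688
```

>>> apply_moves:
  steps:
    - {"x":-15,"y":0,"z":0,"spin":0}
    - {"x":0,"y":0,"z":0,"spin":0}
    - {"x":0,"y":0,"z":0,"spin":0}

```text
time_s: 11.0
position: [0.6583, -0.019, 0.2771]
tcp_rot: [[0.993, -0.052, -0.104], [0.102, -0.047, 0.994], [-0.056, -0.998, -0.042]]
force: [0.2, 0.2, -0.1]
opening: 0.689
```

>>> apply_moves:
  steps:
    - {"x":0,"y":0,"z":40,"spin":0}
    - {"x":0,"y":0,"z":40,"spin":0}
    - {"x":0,"y":0,"z":0,"spin":0}
    - {"x":0,"y":0,"z":0,"spin":0}

```text
time_s: 11.4
position: [0.6587, -0.0198, 0.3574]
tcp_rot: [[0.993, -0.055, -0.103], [0.101, -0.047, 0.994], [-0.059, -0.997, -0.041]]
force: [0.1, -0.0, -0.6]
opening: 0.691
```

>>> apply_moves:
  steps:
    - {"x":0,"y":0,"z":-40,"spin":0}
    - {"x":0,"y":0,"z":-40,"spin":0}
    - {"x":0,"y":0,"z":0,"spin":0}
    - {"x":0,"y":0,"z":0,"spin":0}

```text
time_s: 11.8
position: [0.6594, -0.0203, 0.275]
tcp_rot: [[0.993, -0.053, -0.102], [0.1, -0.047, 0.994], [-0.057, -0.997, -0.042]]
force: [0.1, 0.7, 0.3]
opening: 0.692
```

>>> apply_moves:
  steps:
    - {"x":-30,"y":10,"z":0,"spin":0}
    - {"x":-30,"y":10,"z":0,"spin":0}
    - {"x":-30,"y":10,"z":0,"spin":0}
    - {"x":-30,"y":10,"z":0,"spin":0}
    - {"x":0,"y":0,"z":0,"spin":0}
    - {"x":0,"y":0,"z":0,"spin":0}

```text
time_s: 12.4
position: [0.5408, 0.0194, 0.2824]
tcp_rot: [[0.994, -0.04, -0.101], [0.099, -0.049, 0.994], [-0.045, -0.998, -0.045]]
force: [-0.2, -0.1, 0.7]
opening: 0.688
```

>>> apply_moves:
  steps:
    - {"x":10,"y":-4,"z":0,"spin":0}
    - {"x":10,"y":-4,"z":0,"spin":0}
    - {"x":10,"y":-4,"z":0,"spin":0}
    - {"x":10,"y":-4,"z":0,"spin":0}
    - {"x":10,"y":-4,"z":0,"spin":0}
    - {"x":10,"y":-4,"z":0,"spin":0}
    - {"x":10,"y":-4,"z":0,"spin":0}
    - {"x":10,"y":-4,"z":0,"spin":0}
    - {"x":10,"y":-4,"z":0,"spin":0}
    - {"x":10,"y":-4,"z":0,"spin":0}
    - {"x":10,"y":0,"z":0,"spin":0}
    - {"x":4,"y":0,"z":0,"spin":0}

```text
time_s: 13.6
position: [0.671, -0.0275, 0.2827]
tcp_rot: [[0.995, -0.034, -0.098], [0.096, -0.051, 0.994], [-0.038, -0.998, -0.047]]
force: [-0.1, 0.6, 0.2]
opening: 0.689
```

>>> apply_moves:
  steps:
    - {"x":-7,"y":3,"z":0,"spin":0}
    - {"x":-7,"y":3,"z":-5,"spin":0}
    - {"x":0,"y":0,"z":-10,"spin":0}
    - {"x":0,"y":0,"z":-10,"spin":0}
    - {"x":0,"y":0,"z":-10,"spin":0}
    - {"x":0,"y":0,"z":-10,"spin":0}
    - {"x":0,"y":0,"z":0,"spin":0}

```text
time_s: 14.3
position: [0.6533, -0.0202, 0.2327]
tcp_rot: [[0.994, -0.038, -0.099], [0.097, -0.05, 0.994], [-0.043, -0.998, -0.046]]
force: [-0.1, 0.3, 0.3]
opening: 0.69
```

```bash
python3 - <<'E'
from h import *
p,im=snap('wrist','w10.png')
z=lambda c,b:cv2.imwrite
p,im=snap('side','d10.png');cv2.imwrite('pics/d10z.png',cv2.resize(im[130:280,200:400,::-1],None,fx=4,fy=4))
s=read_state();print(s['position'],proj(p,[(.6567,-.021,.23),(.6567,-.021,.21)]))
E
```

```text
[ 0.65435629 -0.02040924  0.23439714] [[284.52519358 188.07648594]
 [284.89001623 195.06299842]]
```

View pics/w10.png

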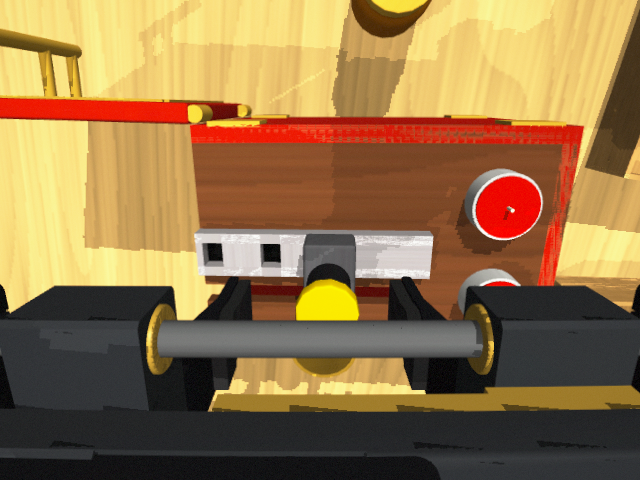

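View pics/d10z.png

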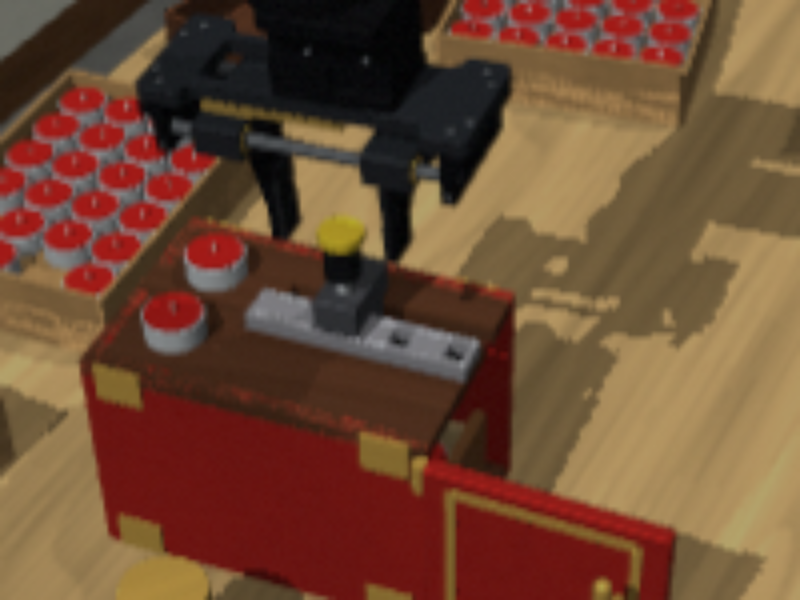

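```bash
python3 - <<'E'
from h import *
p=imaging.camera_params('wrist'); print(onz(p,[(327,307),(297,307),(358,307),(327,281)],.230))
im=cv2.imread('pics/w10.png');print(proj(p,[(.6567+.014*np.cos(a),-.021+.014*np.sin(a),.23) for a in np.arange(0,6.28,1.5708)]))
E
```

```text
[[ 0.65943308 -0.02106865  0.23      ]
 [ 0.64667804 -0.02260456  0.23      ]
 [ 0.67252812 -0.01950261  0.23      ]
 [ 0.65817454 -0.00900612  0.23      ]]
[[353.28543951 309.66216012]
 [323.97091595 276.23430816]
 [288.03935643 302.66514525]
 [317.49305522 334.55111929]]
```

>>> apply_moves:
  steps:
    - {"x":3,"y":-2,"z":-8,"spin":0}
    - {"x":0,"y":0,"z":-8,"spin":0}
    - {"x":0,"y":0,"z":-8,"spin":0}
    - {"x":0,"y":0,"z":-6,"spin":0}
    - {"x":0,"y":0,"z":0,"spin":0}
    - {"x":0,"y":0,"z":0,"spin":0}

```text
time_s: 15.0
position: [0.6587, -0.023, 0.2025]
tcp_rot: [[0.995, -0.033, -0.099], [0.097, -0.051, 0.994], [-0.038, -0.998, -0.048]]
force: [0.1, 0.3, -0.3]
opening: 0.693
```

Right at the knob's height. I'll close now.

>>> apply_moves:
  grip: 0
  steps:
    - {"x":-1,"y":0,"z":-1,"spin":0}
    - {"x":0,"y":0,"z":0,"spin":0}
    - {"x":0,"y":0,"z":0,"spin":0}
    - {"x":0,"y":0,"z":0,"spin":0}
    - {"x":0,"y":0,"z":0,"spin":0}
    - {"x":0,"y":0,"z":0,"spin":0}
    - {"x":0,"y":0,"z":0,"spin":0}
    - {"x":0,"y":0,"z":0,"spin":0}

```text
time_s: 15.8
position: [0.6572, -0.0231, 0.2025]
tcp_rot: [[0.995, -0.033, -0.099], [0.097, -0.052, 0.994], [-0.038, -0.998, -0.048]]
force: [-1.0, 0.2, -0.2]
opening: 0.29
```

```bash
python3 - <<'E'
from h import *
p,im=snap('wrist','w11.png')
for c,(x,y) in {'side':(200,130),'scene':(220,200)}.items():
    p,im=snap(c,c+'11.png');cv2.imwrite(f'pics/{c}11z.png',cv2.resize(im[y:y+150,x:x+200,::-1],None,fx=4,fy=4))
s=read_state();print(s['time_s'],s['position'],s['force'],s['opening']*87)
E
```

```text
15.95 [ 0.65719514 -0.02307923  0.20247558] [-0.17274725 -1.12942475  1.04309015] 25.478866217428173
```

View pics/side11z.png

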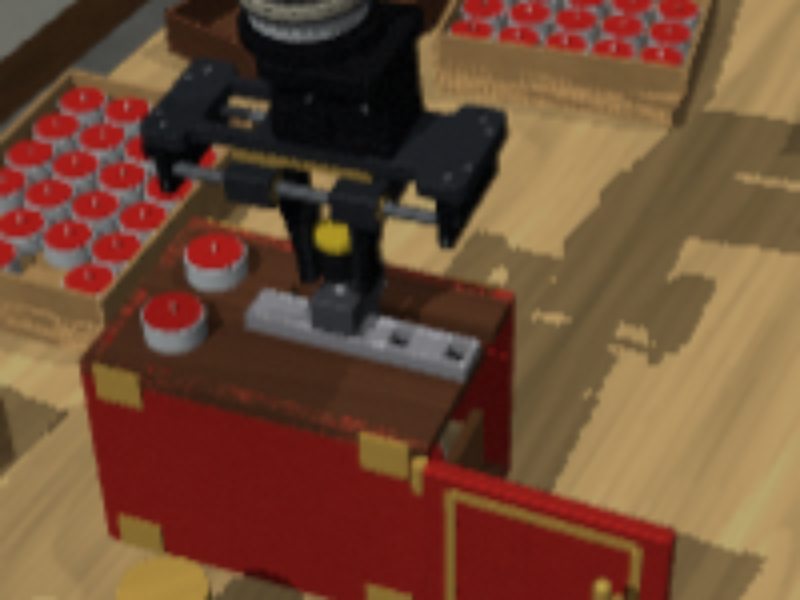

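View pics/scene11z.png

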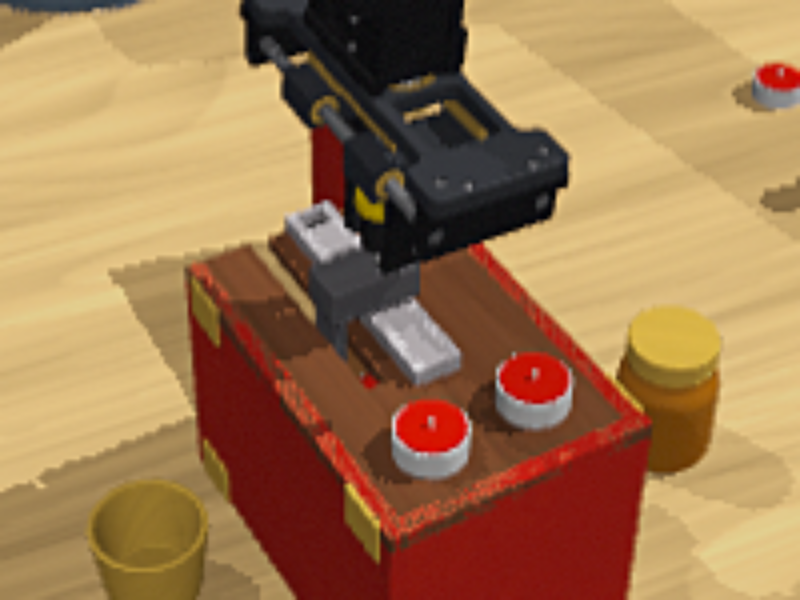

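>>> apply_moves:
  steps:
    - {"x":0,"y":0,"z":0,"spin":0}
    - {"x":0,"y":0,"z":0,"spin":0}
    - {"x":0,"y":0,"z":0,"spin":0}

```text
time_s: 16.25
position: [0.6572, -0.0231, 0.2025]
tcp_rot: [[0.995, -0.033, -0.099], [0.097, -0.052, 0.994], [-0.038, -0.998, -0.048]]
force: [0.3, -0.9, -1.3]
opening: 0.292
```

>>> apply_moves:
  steps:
    - {"x":0,"y":0,"z":3,"spin":0}
    - {"x":0,"y":0,"z":3,"spin":0}
    - {"x":0,"y":0,"z":3,"spin":0}
    - {"x":0,"y":0,"z":0,"spin":0}

```text
time_s: 16.65
position: [0.6571, -0.023, 0.2088]
tcp_rot: [[0.995, -0.035, -0.099], [0.097, -0.051, 0.994], [-0.04, -0.998, -0.047]]
force: [1.4, -0.1, -6.4]
opening: 0.288
```

>>> apply_moves:
  steps:
    - {"x":0,"y":0,"z":3,"spin":0}
    - {"x":0,"y":0,"z":3,"spin":0}
    - {"x":0,"y":0,"z":1.5,"spin":0}
    - {"x":0,"y":0,"z":0,"spin":0}

```text
time_s: 17.05
position: [0.6568, -0.023, 0.2151]
tcp_rot: [[0.994, -0.036, -0.099], [0.097, -0.05, 0.994], [-0.041, -0.998, -0.046]]
force: [1.9, -0.2, -8.2]
opening: 0.293
```

>>> apply_moves:
  steps:
    - {"x":-5,"y":-0.5,"z":0,"spin":0}
    - {"x":-5,"y":-0.5,"z":0,"spin":0}
    - {"x":-5,"y":-0.5,"z":0,"spin":0}
    - {"x":-5,"y":-0.5,"z":0,"spin":0}

```text
time_s: 17.45
position: [0.636, -0.0251, 0.2146]
tcp_rot: [[0.994, -0.035, -0.099], [0.097, -0.05, 0.994], [-0.04, -0.998, -0.046]]
force: [2.7, -1.4, -8.3]
opening: 0.288
```

>>> apply_moves:
  steps:
    - {"x":-4,"y":-0.4,"z":0.3,"spin":0}
    - {"x":-4,"y":-0.4,"z":0.3,"spin":0}
    - {"x":-4,"y":-0.4,"z":0,"spin":0}
    - {"x":0,"y":0,"z":0,"spin":0}

```text
time_s: 17.85
position: [0.6213, -0.0266, 0.2155]
tcp_rot: [[0.994, -0.037, -0.099], [0.097, -0.05, 0.994], [-0.042, -0.998, -0.046]]
force: [0.2, -0.7, -7.9]
opening: 0.289
```

```bash
python3 - <<'E'
from h import *
p,im=snap('wrist','w12.png')
for c,(x,y) in {'side':(200,130),'scene':(220,200)}.items():
    p,im=snap(c,c+'12.png');cv2.imwrite(f'pics/{c}12z.png',cv2.resize(im[y:y+150,x:x+200,::-1],None,fx=4,fy=4))
s=read_state();print(s['time_s'],s['position'],s['force'],s['opening']*87)
E
```

```text
18.0 [ 0.62136591 -0.02654415  0.2152602 ] [-1.38443674 -1.30690902 -8.25484768] 25.37588135188889
```

View pics/side12z.png

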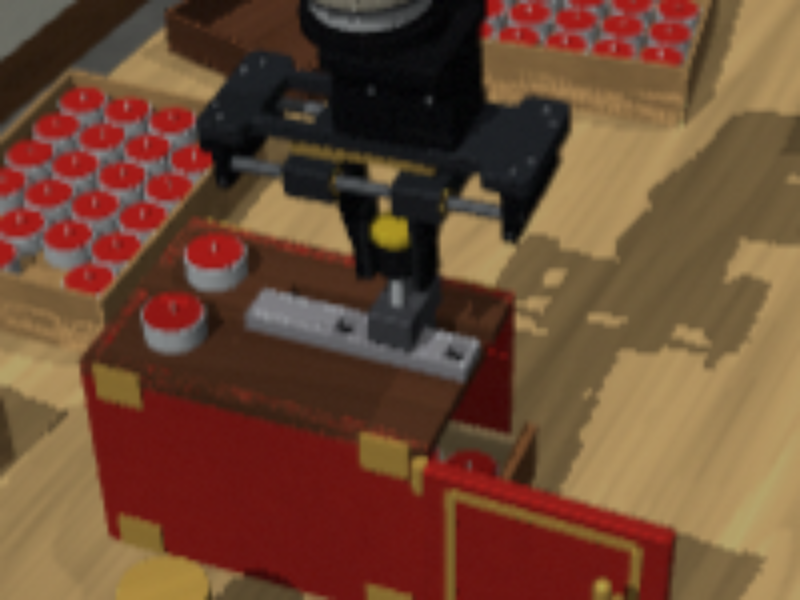

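View pics/w12.png

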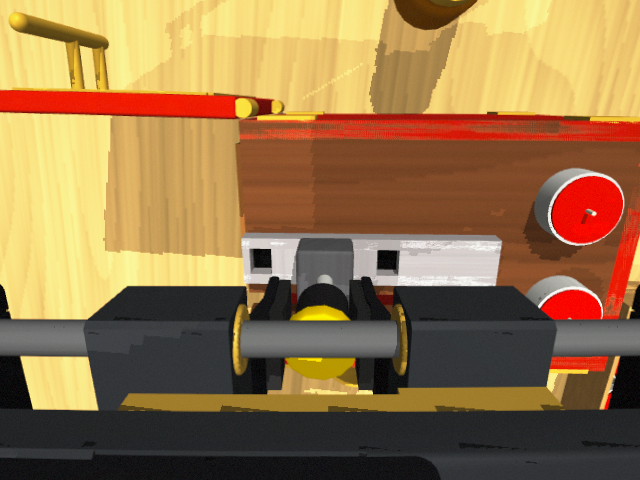

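>>> apply_moves:
  steps:
    - {"x":0.8,"y":0,"z":-3,"spin":0}
    - {"x":0,"y":0,"z":-3,"spin":0}
    - {"x":0,"y":0,"z":-3,"spin":0}
    - {"x":0,"y":0,"z":0,"spin":0}

```text
time_s: 18.4
position: [0.6213, -0.0266, 0.2057]
tcp_rot: [[0.994, -0.041, -0.099], [0.097, -0.05, 0.994], [-0.045, -0.998, -0.046]]
force: [-0.9, -0.8, -5.0]
opening: 0.289
```

>>> apply_moves:
  steps:
    - {"x":0.3,"y":0,"z":-2,"spin":0}
    - {"x":0,"y":0,"z":-2,"spin":0}
    - {"x":0,"y":0,"z":0,"spin":0}

```text
time_s: 18.7
position: [0.6217, -0.0266, 0.2027]
tcp_rot: [[0.994, -0.04, -0.099], [0.097, -0.051, 0.994], [-0.045, -0.998, -0.047]]
force: [-0.5, -0.3, -3.2]
opening: 0.293
```

>>> apply_moves:
  steps:
    - {"x":0,"y":0,"z":-1,"spin":0}
    - {"x":0,"y":0,"z":0,"spin":0}

```text
time_s: 18.9
position: [0.6221, -0.0265, 0.2026]
tcp_rot: [[0.994, -0.039, -0.099], [0.097, -0.051, 0.994], [-0.044, -0.998, -0.047]]
force: [-1.1, -1.3, -4.0]
opening: 0.293
```

>>> apply_moves:
  steps:
    - {"x":0,"y":0,"z":-1.5,"spin":0}
    - {"x":0,"y":0,"z":-1.5,"spin":0}
    - {"x":0,"y":0,"z":0,"spin":0}

```text
time_s: 19.2
position: [0.6224, -0.0265, 0.2026]
tcp_rot: [[0.994, -0.037, -0.099], [0.097, -0.052, 0.994], [-0.042, -0.998, -0.048]]
force: [-1.0, 0.0, -6.4]
opening: 0.289
```

```bash
python3 - <<'E'
from h import *
p,im=snap('wrist','w13.png')
for c,(x,y) in {'side':(200,130),'scene':(220,200)}.items():
    p,im=snap(c,c+'13.png');cv2.imwrite(f'pics/{c}13z.png',cv2.resize(im[y:y+150,x:x+200,::-1],None,fx=4,fy=4))
s=read_state();print(s['time_s'],s['position'],s['force'],s['opening']*87)
E
```

```text
19.35 [ 0.62239586 -0.0265546   0.20246513] [-2.98251071 -0.27959569  0.28973033] 25.45029193932766
```

View pics/side13z.png

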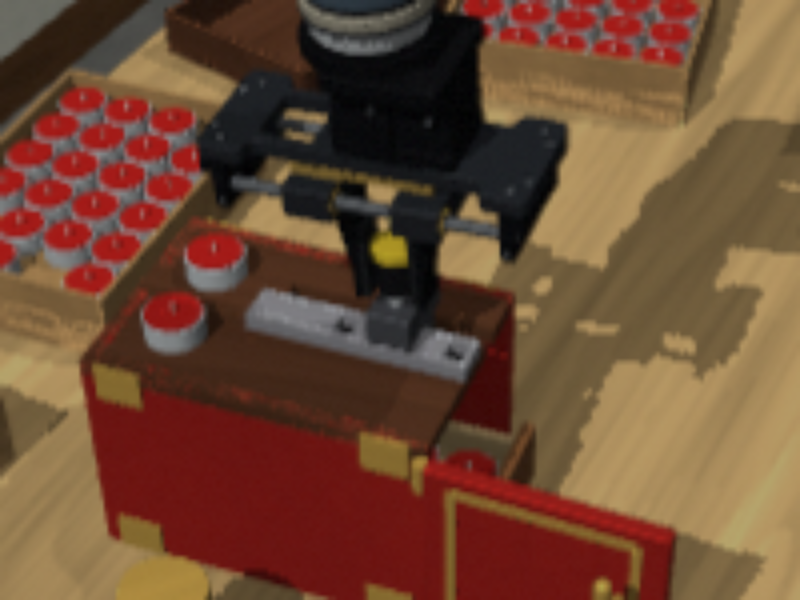

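View pics/w13.png

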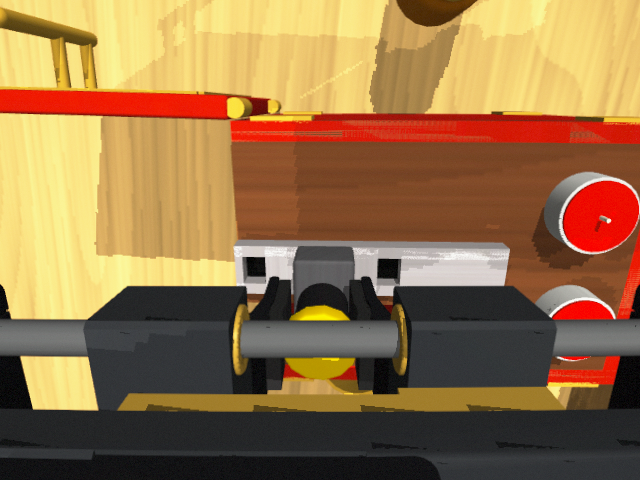

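>>> apply_moves:
  steps:
    - {"x":-0.5,"y":0,"z":-2,"spin":0}

```text
time_s: 19.45
position: [0.6225, -0.0266, 0.2022]
tcp_rot: [[0.994, -0.036, -0.099], [0.097, -0.052, 0.994], [-0.041, -0.998, -0.049]]
force: [-4.9, 1.2, 13.7]
opening: 0.291
```

>>> apply_moves:
  steps:
    - {"x":0,"y":0,"z":-2,"spin":0}

```text
time_s: 19.55
position: [0.6226, -0.0266, 0.2023]
tcp_rot: [[0.994, -0.035, -0.099], [0.097, -0.053, 0.994], [-0.04, -0.998, -0.049]]
force: [-6.7, 0.8, 10.5]
opening: 0.296
```

>>> apply_moves:
  steps:
    - {"x":0,"y":0,"z":-3,"spin":0}

```text
time_s: 19.65
position: [0.6227, -0.0267, 0.2022]
tcp_rot: [[0.995, -0.034, -0.099], [0.097, -0.054, 0.994], [-0.039, -0.998, -0.05]]
force: [-7.2, 0.3, 16.4]
opening: 0.289
```

>>> apply_moves:
  steps:
    - {"x":-1,"y":0,"z":0,"spin":0}
    - {"x":-0.5,"y":0,"z":-0.7,"spin":0}

```text
time_s: 19.85
position: [0.6224, -0.0266, 0.2024]
tcp_rot: [[0.995, -0.03, -0.099], [0.097, -0.054, 0.994], [-0.035, -0.998, -0.051]]
force: [-0.5, -0.2, 1.5]
opening: 0.292
```

```bash
python3 - <<'E'
from h import *
for i in range(3):
    imaging.capture('side'); s=read_state();print(s['time_s'],s['position'],s['force'],s['opening']*87)
p=imaging.camera_params('wrist');im=imaging.capture('wrist');cv2.imwrite('pics/w14.png',im[:,:,::-1])
E
```

```text
19.9 [ 0.62244196 -0.02662427  0.20241286] [-0.79310738 -0.12059627  0.18740304] 25.23509992760768
19.95 [ 0.6224481  -0.02660766  0.20244668] [-0.23740319 -0.29253393  1.14669737] 25.245194614547437
20.0 [ 0.6224077 -0.0266311  0.2024005] [-0.38189178  0.62108031  1.07955114] 25.23184940536658
```

```bash
python3 - <<'E'
from h import *
p,im=snap('scene','s15.png'); print(job.hand_in())
E
```

```text
the job is handed in; nothing more can be done
None
```

View pics/s15.png

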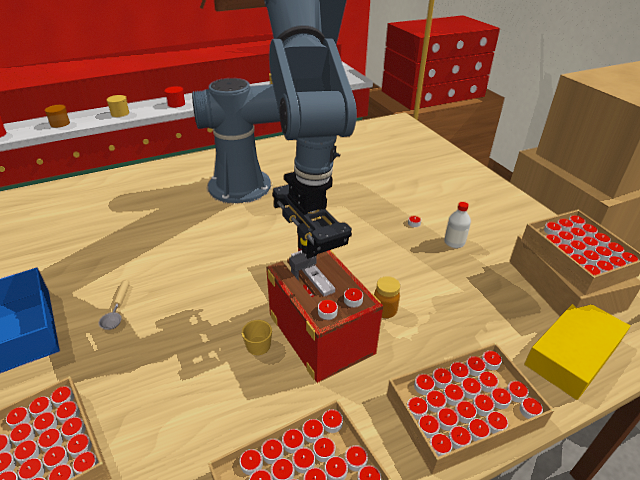

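The job is done and handed in at about 20 s of the 51 s allowed. I swung the door open by its brass handle, lifted the plunger about 12.5 mm, slid the tray about 35 mm to the middle hole and let the pin down. The gripper still holds the knob.

**Last checks:**
- **Pin:** the tool settled at 202.4 mm, against 202.5 mm when I first gripped the knob. Pressing down met a hard stop at 10–16 N, which I then relaxed to about 1 N. I take the pin as fully home.
- **Tray:** the last wrist picture shows the plunger housing centred between the first and last holes.
- **Door:** it measured within about 1° of square after I let it go. It was still open in the last wrist and side pictures; in the final scene picture the gripper hides it.
- **Loose things:** the tealights, jar, cup, spoon and bottle look unmoved.

**Did not go to plan:**
- **First move call:** it was refused because its rows lacked keys. Nothing moved.
- **Tool tilt:** fast moves left the tool tilted by 2–3°, and it stayed that way to the end.
- **Grip opening:** it reads about 25 mm, between the 22 mm grip and the 28 mm cap. The hold did not slip.
- **Force reading:** one downward-force reading during the final lowering (-6.4 N) disagreed with the others. The later press settled it.

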